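# Carry a contact washer on a loading fork and press it home on the earth stud

## Task

The loading fork lies on its stand with a copper contact washer balanced on its prongs. Take the fork by its handle, carry the washer level to the empty stud, thread it over so it lies on the yellow collar and draw the fork out; then press on top of the washer with the fork until the collar is fully home and your push reaches about 13 N (never above 16), and lay the fork back on its stand. Do not tip the washer or touch it or its fixture with the gripper, and leave everything else alone.

Things in the scene. Friction and masses are not known exactly. Their poses are not given: they have to be found in the camera images.
- fork: Loading fork, 160 g, 140 mm long along its x. Origin: underside of the handle, at the place to grip; z up, +x to the prong tips. Orange handle bar: x -55 to +35 mm, 16 mm wide (y), 26 mm high (z 0 to 26). Steel blade 4 mm thick (z 0 to 4), x 30 to 105 mm, 52 mm wide; its slot, 30 mm wide, runs from x = 62 mm out through the tips (two prongs 11 mm wide).
- fork_seat (a point): Point on the fork's top face in the middle of the slot where the washer is best centred, 80 mm ahead of the fork's origin and 4 mm above the underside.
- washer: Copper contact washer, loose, 50 mm outside, hole 15 mm, 4 mm thick, 45 g; origin at the centre of its underside, z up. It starts on the fork, centred within about 3 mm of fork_seat, held by its weight alone, and slides about on the prongs if the fork is jerked or moved sideways faster than about 0.08 m/s.
- stand: Fork stand, fixed: dark plate 150 x 70 mm with two grey posts, tops 42 mm above the table. Origin: table level, under the fork's origin when the fork lies on it; the fork starts with axes along the stand's. Posts span x -45 to -27 mm (5 mm high lips at its ends, 48 mm apart) and x 44 to 58 mm (flat), both 56 mm wide in y; between the posts there is room for fingers about the handle.
- fixture: Fixture with the empty stud, fixed: blue block 76 x 76 mm, 30 mm high, origin at the centre of its underside on the table. From its middle rises a steel stud 12 mm in diameter, its top at 80 mm, the last 8 mm tapering to 5 mm. On the stud slides a yellow collar 20 mm in diameter, its top 53 to 58 mm above the table when right up and always 12 mm lower when home (41 to 46 mm).
- stud_tip (a point): Centre of the top of the empty stud, 80 mm above the table.
- collar (a joint): How far the collar is pushed down from right up: starts at 0 to 4 mm, 0.012 m when home on a hard stop inside. The stop's height differs between fixtures by up to 5 mm, so feel for it. It slides stiffly, at about 5 N, no spring, and stays where left; past the stop the force rises steeply, so go slowly. The full push is about 13 N; above 16 N spoils it.
- done_fixture: A second blue fixture of the same size, finished: a copper washer is already home on its stud. Leave it alone. Origin at the centre of its underside.
- driver: Screwdriver about 190 mm long lying on the bench; a bystander, leave alone; origin at table level under its middle, x from handle to tip.
- tape: Black disc-shaped roll, 56 mm across, 18 mm tall; a bystander; origin under its base.
- terminal_block: Green block 90 x 22 x 30 mm; a bystander; origin under its middle.
- spacer: Aluminium cylinder 28 mm across, 30 mm tall; a bystander; origin under its base.
Mind the look-alikes: they are no part of the job. What is shaped like the fork but black or green is not meant. What is shaped like the fixture but white is not meant.

How it is judged:
By the outcome, as a careful person would: the job done as asked, in the order asked, and still so for the second after the job is handed in, with the robot touching nothing.
It also fails if it takes over 72 s, if anything falls off the work surface, if the arm or the gripper's body presses on something with over 40 N, if the wrist force passes 120 N, or if a joint passes its speed limit or range.

## Robot

A 7-joint arm with a two-finger parallel gripper is mounted at the origin on the work surface. World frame = base frame: x ahead of the robot, y to its left, z up, the work surface at z = 0. Lengths are in m, angles in rad, forces in N, time in s.
With the tool pointing down it reaches from about 0.35 to 0.9 m from the base axis. Payload 8.1 kg.
Tool frame: the origin (TCP) lies between the finger pads; the fingertips stand 17 mm ahead of it and the grasp point (between the pads) lies 2 mm behind it; z points along the fingers, y is the line along which they close (so a half turn about z gives the same grasp; the last joint's range is limited). The gripper opens to 92 mm and grips with 3 to 60 N. Pads are 19 mm wide; open, the fingers measure 130 mm over their backs; the gripper's body (75 mm by 190 mm) begins 47 mm behind the grasp point.
Start: joints at [1.016, 0.434, 0.025, 1.573, -0.012, 1.134, -0.075], TCP at [0.273, -0.562, 0.244] pointing down, gripper open.
Joint ranges: [-2.62, 2.62], [-0.44, 2.09], [-1.27, 1.32], [0.08, 2.57], [-1.32, 4.46], [0.12, 2], [-2.74, 2.74]. Speed limits (rad/s): [2.22, 2.22, 3.01, 3.01, 3.14, 3.14, 3.14].

## Interface

Orientations are given as a rotation vector (axis times angle).
In Python, from cell import observe, get_image, calibration, sign_off, look_for, regions_of, landmark_of gives the robot as it stands.
- The arm moves only by the tool jog_arm, never from a script. Its argument "plan" is a list of rows, each an object with "offset": the shift along the tool's x, y, z normalised to -1 to 1, where 1 is 0.15 m, a list of three; "twist": the turn, a rotation vector about the tool's x, y, z normalised to -1 to 1, where 1 is 2 pi rad, a list of three; "fingers": the gripper command: -1 is shut, 1 is fully open, values between are in proportion. In form: [{"offset": [x, y, z], "twist": [ax, ay, az], "fingers": fingers}, ...]. A call has 1 to 20 rows; each row is the pose to reach, as a shift and turn from the pose commanded when the call began, along the tool's axes at that moment, turning the shorter way round; what a row does not reach only later rows make up. A row lasts 1/8 s, in which the tool goes at most 62.5 mm and 10.7 degrees, less where a joint would pass 70% of its speed; a pose out of reach is approached as far as the arm can. A call with a number of a shift or a turn outside -1 to 1 is refused whole. A call with a gripper value outside its range is refused whole. The fingers move at their own pace and stop on an object; "newtons" is the grip in N (left out, the last holds). Time passes only in rows, so rows that repeat a pose let the fingers close. It gives the time, the measured TCP pose, the force, the opening and the grip force at its end, in the units of the state.
- observe(): the state, without advancing time (a new reading comes with each control period).
- get_image(name): name is "side" or "top"; returns the picture (480x640x3 uint8, red, green, blue); there is no depth.
- calibration(name): a dict with "fov_y" (degrees; the focal length in pixels is half the picture's height over the tangent of half this angle, whatever the lens; pixels are square), "cx", "cy" (the principal point, pixels), "position" and "attitude" of the camera in the world. Camera axes: x right, y down, z forward; pixel columns grow to the right and rows downward; lengths in m; the calibration is good to about 2 mm. A picture is of the moment at which its call begins. calibration takes no time and is no camera call.
- sign_off(): hands the job in; it is judged then, once.
Trained networks look in the newest picture that a camera, given by its name, has taken for a name from the list of things; names that differ only in an ending like _2 or _b are one class to them, and where a whole thing is asked for, a point or a joint stands for the part that bears it (a point fixed in the world has none). Each returns a list of dicts, best first, with "conf" (0 to 1); they miss things now and then, are a little off and sometimes report something else, mostly with a low value. They report only what shows in the picture. A call takes as long as a camera call. They do not tell look-alikes from the thing itself.
- look_for(thing, camera): "box" ([left, top, width, height] as shares, 0 to 1, of the picture: columns of its width, rows of its height, round what is visible of it).
- regions_of(thing, camera): "region" (480x640 bool, what is visible of it) and "box" ([left, top, width, height] as shares, 0 to 1, of the picture: columns of its width, rows of its height, round what is visible of it).
- landmark_of(thing, camera): "at" ([row, column] as shares, 0 to 1, of the picture: columns of its width, rows of its height: a listed point, or the origin of a listed thing).
The state is a dict: "clock": time; "joints": joint angles; "dq": joint speeds; "joint_efforts": joint torques, N m; "position": TCP position; "ee_rot": TCP orientation; "force": force on the tool from outside, world axes, zero at the start; "ft_torque": the same for the moment, N m; "width": opening from 0.0 (shut) to 1.0 (fully open); "gripper_force": force on a finger pad.
Only numpy, scipy, OpenCV 4.12 (cv2) and the standard library are available. Lean on these libraries where they do the work, as an engineer would, in place of code of your own. Each camera call takes 0.05 s, during which the arm holds its last target. There are 200 camera calls.

## Working session

There is one attempt and no reset: what is moved stays moved. The work goes in short steps, Python scripts to look and compute and a tool call to move; the robot and the scene stay as the last step left them, time stands still between calls to the robot, and variables do not carry over. Pictures are saved under pics/ and viewed, at most 12 in all, crops included, and the job is handed in when it is done.

Besides the shell and the picture viewer there is one more tool, called after ">>>" in YAML: its name, and indented under it one key for each argument. jog_arm: Moves the arm, as the interface text tells. Scaled input: -1 to 1 covers 0.15 m each way for a shift and 2 pi rad each way for a turn. Its arguments: {"type":"object","properties":{"plan":{"type":"array","items":{"type":"object","properties":{"offset":{"type":"array","items":{"type":"number","minimum":-1,"maximum":1}},"twist":{"type":"array","items":{"type":"number","minimum":-1,"maximum":1}},"fingers":{"type":"number"}}}},"newtons":{"type":"number"}},"required":["plan"]}

```bash
mkdir -p pics; ls
cat > h.py <<'E'
import numpy as np, cv2
from cell import *
from scipy.spatial.transform import Rotation as R
def cal(n):
    c=calibration(n); f=240/np.tan(np.radians(c['fov_y'])/2); return c,f
E
python3 - <<'E'
from h import *
for n in ('side','top'):
    im=get_image(n); cv2.imwrite(f'pics/{n}0.png',im[:,:,::-1]); print(calibration(n))
    for t in ('fork','fork_seat','washer','stand','fixture','stud_tip','done_fixture'):
        print(n,t,[(np.round(np.array(d['at'])*[480,640],1).tolist(),round(d['conf'],2)) for d in landmark_of(t,n)][:4])
s=observe();print(s)
E
```

```text
pics
{'fov_y': 53.18400510541094, 'cx': 315.80626923277373, 'cy': 240.81078309567266, 'position': array([0.49714697, 0.82822002, 0.81977905]), 'attitude': array([-0.08891421,  2.83274786, -1.29820684])}
side fork [([198.9, 383.7], 0.74), ([174.3, 286.6], 0.71), ([194.7, 329.3], 0.69), ([237.7, 366.3], 0.24)]
side fork_seat [([190.4, 294.1], 0.81), ([205.5, 410.0], 0.65), ([182.4, 268.1], 0.6)]
side washer [([194.7, 298.0], 0.49)]
side stand [([207.0, 326.4], 0.94)]
side fixture [([268.8, 255.4], 0.81), ([267.7, 307.2], 0.77)]
side stud_tip [([243.2, 302.7], 0.82), ([243.9, 247.3], 0.57)]
side done_fixture [([370.2, 310.2], 0.61), ([237.8, 365.3], 0.35)]
{'fov_y': 47.84032934604832, 'cx': 316.8917750485395, 'cy': 240.83965854373338, 'position': array([3.10234898e-01, 6.17440555e-04, 1.24900865e+00]), 'attitude': array([-2.13652622,  2.08817505, -0.20469194])}
top fork [([251.3, 439.1], 0.81), ([334.5, 465.4], 0.76), ([199.3, 504.5], 0.71)]
top fork_seat [([179.0, 476.6], 0.74), ([219.1, 441.1], 0.69), ([363.9, 447.0], 0.66), ([250.9, 433.6], 0.62)]
top washer [([215.2, 441.9], 0.81)]

[... 196 characters left out ...]
.76)]
{'clock': 0.8, 'joints': array([ 1.01641048,  0.43447525,  0.02502433,  1.57320449, -0.01156432,
        1.13398941, -0.07507998]), 'dq': array([-0.00021543,  0.00172304, -0.0001119 ,  0.00075913,  0.00010465,
        0.00080401, -0.00231702]), 'joint_efforts': array([ 2.42964334e-04, -6.67599964e+01,  9.84404795e-01, -3.14801323e+01,
       -6.07528584e-02,  3.26910114e-02,  4.56161411e-05]), 'position': array([ 0.27281852, -0.56233035,  0.24375578]), 'ee_rot': array([ 3.06172447e+00,  7.03515149e-01, -4.87379370e-05]), 'force': array([-0.6514028 ,  0.3828932 ,  0.51663084]), 'ft_torque': array([-0.06038281,  0.00019396,  0.02903756]), 'gripper_force': 0.0, 'width': 0.996141930547873}
```

View pics/side0.png

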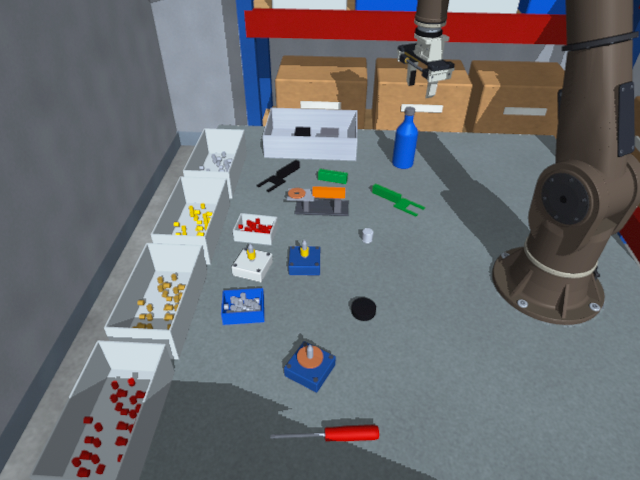

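View pics/top0.png

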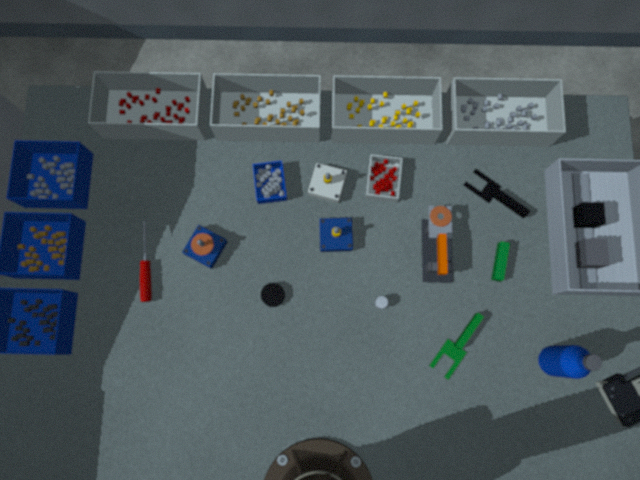

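The side view shows the orange fork on its stand, with the handle near row 192, col 329 and the washer at 194, 298. The empty blue fixture is at 260, 304 with its stud tip at 243, 303. In the top view, the fork origin is at 251, 439, the washer at 215, 441 and the fixture at 233, 336. The black and green forks and the white fixture are look-alikes.

```bash
cat >> h.py <<'E'
def ray(n,rc):
    c,f=cal(n); M=R.from_rotvec(c['attitude']).as_matrix()
    d=M@np.array([(rc[1]-c['cx'])/f,(rc[0]-c['cy'])/f,1.]); return c['position'],d/np.linalg.norm(d)
def onz(n,rc,z):
    p,d=ray(n,rc); return p+d*(z-p[2])/d[2]
def proj(n,X):
    c,f=cal(n); q=R.from_rotvec(c['attitude']).as_matrix().T@(np.asarray(X)-c['position']); return np.array([c['cy']+f*q[1]/q[2],c['cx']+f*q[0]/q[2]])
def tri(a,b):
    (p,d),(q,e)=ray('side',a),ray('top',b)
    s=np.linalg.lstsq(np.c_[d,-e],q-p,rcond=None)[0]; x,y=p+s[0]*d,q+s[1]*e
    return (x+y)/2,np.linalg.norm(x-y)
def blob(im,h0,h1,box,smin=120,vmin=60):
    hsv=cv2.cvtColor(im,cv2.COLOR_RGB2HSV); m=cv2.inRange(hsv,(h0,smin,vmin),(h1,255,255))
    r0,r1,c0,c1=box; k=np.zeros_like(m);k[r0:r1,c0:c1]=m[r0:r1,c0:c1]
    return k
def cen(k):
    ys,xs=np.nonzero(k); return np.array([ys.mean(),xs.mean()]),len(ys),(ys.min(),ys.max(),xs.min(),xs.max())
E
python3 - <<'E'
from h import *
S,T=get_image('side'),get_image('top')
for nm,im,rc in (('S',S,(192,329)),('S',S,(193,293)),('T',T,(255,443)),('T',T,(215,435)),('S',S,(253,304)),('T',T,(232,340)),('T',T,(230,335))):
    print(nm,rc,cv2.cvtColor(im[rc[0]:rc[0]+1,rc[1]:rc[1]+1],cv2.COLOR_RGB2HSV)[0,0])
def big(n,name):
    r=regions_of(name,n); return [(cen(d['region']),round(d['conf'],2)) for d in r][:5]
for n in('side','top'):
    for t in('washer','fixture','collar','fork'): print(n,t,big(n,t))
for n,im,b,wb in(('side',S,(180,205,308,350),(180,205,280,310)),('top',T,(228,280,430,455),(200,230,425,458))):
    k=blob(im,8,16,b,200,100); print(n,'handle',cen(k),cv2.minAreaRect(np.argwhere(k).astype(np.float32)))
    k=blob(im,4,14,wb,90,60); print(n,'washer',cen(k),cv2.minAreaRect(np.argwhere(k).astype(np.float32)))
for a,b in (((243.2,302.7),(228.7,333)),): print(tri(a,b))
def up(im,b): 
    r0,r1,c0,c1=b; return cv2.resize(im[r0:r1,c0:c1],(400,400),interpolation=cv2.INTER_CUBIC)
cv2.imwrite('pics/c1.png',np.hstack([up(S,(225,285,270,330)),up(T,(205,265,310,370))])[:,:,::-1])
E
```

```text
S (192, 329) [ 16 255 235]
S (193, 293) [ 11 158 181]
T (255, 443) [ 15 255 182]
T (215, 435) [ 10 147 149]
S (253, 304) [ 27 255 231]
T (232, 340) [ 24 125  90]
T (230, 335) [102  34 134]
side washer []
side fixture [((array([263.6294514 , 251.47353224]), 1039, (np.int64(244), np.int64(280), np.int64(231), np.int64(271))), 0.72), ((array([259.33507853, 303.69424084]), 955, (np.int64(240), np.int64(274), np.int64(288), np.int64(319))), 0.59), ((array([433.14244186, 340.95251938]), 1032, (np.int64(424), np.int64(441), np.int64(270), np.int64(378))), 0.3)]
side collar [((array([252.        , 303.76271186]), 59, (np.int64(248), np.int64(256), np.int64(300), np.int64(308))), 0.51), ((array([254.62068966, 251.10344828]), 58, (np.int64(251), np.int64(258), np.int64(247), np.int64(255))), 0.46)]
side fork [((array([174.85      , 280.33636364]), 440, (np.int64(160), np.int64(190), np.int64(256), np.int64(299))), 0.8), ((array([198.09411765, 394.10252101]), 595, (np.int64(183), np.int64(215), np.int64(371), np.int64(424))), 0.6), ((array([192.45748988, 322.73481781]), 494, (np.int64(186), np.
[... 1047 characters left out ...]
24767802]), 323, (np.int64(187), np.int64(197), np.int64(313), np.int64(344))) ((192.0, 328.5), (31.0, 10.0), 90.0)
side washer (array([192.8041958 , 296.13986014]), 143, (np.int64(188), np.int64(198), np.int64(288), np.int64(304))) ((193.0, 296.0), (16.0, 10.0), 90.0)
top handle (array([254.36969697, 441.9       ]), 330, (np.int64(235), np.int64(274), np.int64(437), np.int64(446))) ((254.5, 441.5), (9.0, 39.0), 90.0)
top washer (array([215.65780731, 440.47508306]), 301, (np.int64(206), np.int64(225), np.int64(430), np.int64(451))) ((215.75001525878906, 440.25), (19.798988342285156, 19.091880798339844), 45.0)
(array([ 0.57851762, -0.0230159 ,  0.07513263]), np.float64(0.0025502603781900066))
```

View pics/c1.png

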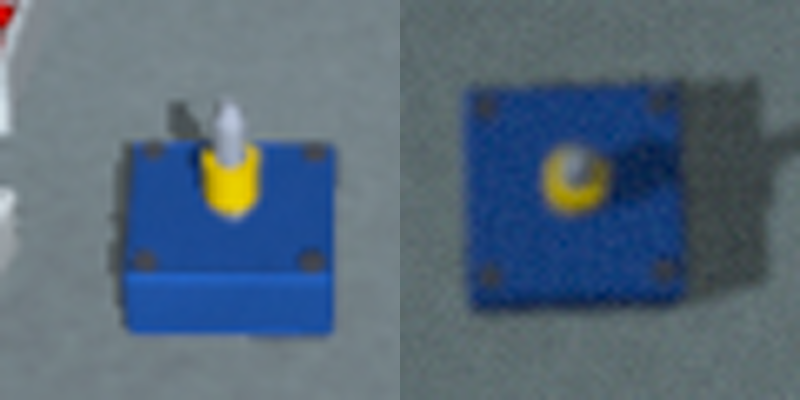

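The crop shows the stud tip at about row 240, col 304 in the side view and row 227.5, col 336.5 in the top view. The collar is raised.

Run:
```python
from h import *
print('tip',tri((240.3,304.2),(227.5,336.3)), onz('side',(240.3,304.2),.08),onz('top',(227.5,336.3),.08))
print('fixture blk side/top', onz('top',(234.1,335.2),.03))
print('washer',tri((192.8,296.1),(215.5,440.3)),onz('top',(215.5,440.3),.049),onz('side',(192.8,296.1),.049))
T=get_image('top');k=blob(T,8,16,(228,280,430,455),200,100)
P=np.array([onz('top',rc,.068)[:2] for rc in np.argwhere(k)])
c=P.mean(0);u=np.linalg.svd(P-c)[2][0] if 0 else np.linalg.eigh(np.cov(P.T))[1][:,1]
print('handle',c,u,np.degrees(np.arctan2(u[1],u[0])),np.ptp((P-c)@u),np.ptp((P-c)@[-u[1],u[0]]), (P@[1,0]).min(),(P@[1,0]).max())
S=get_image('side');k=blob(S,8,16,(180,205,308,350),200,100)
P=np.array([onz('side',rc,.06)[:2] for rc in np.argwhere(k)]);print('side handle',P.mean(0),P.min(0),P.max(0))
# stand plate & posts in top: dark
k=cv2.cvtColor(T,cv2.COLOR_RGB2GRAY)[200:290,412:465]
print(R.from_rotvec(observe()['ee_rot']).as_matrix().round(3))
def up(im,b): 
    r0,r1,c0,c1=b; return cv2.resize(im[r0:r1,c0:c1],None,fx=6,fy=6,interpolation=cv2.INTER_CUBIC)
cv2.imwrite('pics/c2.png',np.hstack([up(T,(198,288,405,470)),up(S,(170,260,280,345))])[:,:,::-1])
```

```text
tip (array([ 0.57789922, -0.02992715,  0.07920225]), np.float64(0.0025114849738147355)) [ 0.57656687 -0.02854371  0.08      ] [ 0.5789972  -0.03004534  0.08      ]
fixture blk side/top [ 0.57483805 -0.02907654  0.03      ]
washer (array([ 0.61944347, -0.26798159,  0.04725942]), np.float64(0.0009503207584658181)) [ 0.61948394 -0.26765887  0.049     ] [ 0.6186926  -0.26529498  0.049     ]
handle [ 0.52608487 -0.26511769] [-0.99996258 -0.0086508 ] -179.5043395442384 0.08565795621814179 0.02078423832403276 0.4841994787249831 0.5699921116140162
side handle [ 0.52902411 -0.25881077] [ 0.48565944 -0.28317912] [ 0.57250944 -0.23400587]
[[ 0.9    0.436 -0.   ]
 [ 0.436 -0.9   -0.   ]
 [-0.     0.    -1.   ]]
```

View pics/c2.png

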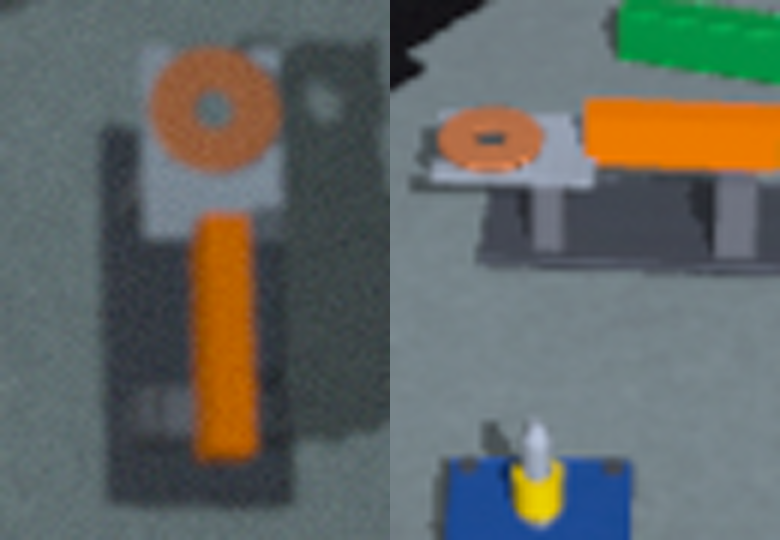

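The fork's +x runs along world +x with yaw about 0, and its origin is near (0.539, -0.267). The washer is at (0.619, -0.268), roughly centred on the prongs. I'll approach high first.

>>> jog_arm:
  plan:
    - {"offset": [0,0,-0.4],"twist": [0,0,0],"fingers": 1}
    - {"offset": [0.1,-0.1,-0.5],"twist": [0,0,0],"fingers": 1}
    - {"offset": [0.4,-0.4,-0.5],"twist": [0,0,0.03],"fingers": 1}
    - {"offset": [0.7,-0.7,-0.5],"twist": [0,0,0.06],"fingers": 1}
    - {"offset": [1,-0.96,-0.5],"twist": [0,0,0.0711],"fingers": 1}
    - {"offset": [1,-0.96,-0.5],"twist": [0,0,0.0711],"fingers": 1}
    - {"offset": [1,-0.96,-0.5],"twist": [0,0,0.0711],"fingers": 1}
    - {"offset": [1,-0.96,-0.5],"twist": [0,0,0.0711],"fingers": 1}

```text
clock: 2.4
position: [0.3441, -0.3685, 0.3186]
ee_rot: [3.141, 0.005, -0.001]
force: [-0.1, 0.5, -0.6]
width: 1.0
gripper_force: 0.0
```

>>> jog_arm:
  plan:
    - {"offset": [0.4,-0.3,0],"twist": [0,0,0],"fingers": 1}
    - {"offset": [0.8,-0.6,0],"twist": [0,0,0],"fingers": 1}
    - {"offset": [1,-0.673,0.3],"twist": [0,0,0],"fingers": 1}
    - {"offset": [1,-0.673,0.6],"twist": [0,0,0],"fingers": 0.0}
    - {"offset": [1,-0.673,0.8],"twist": [0,0,0],"fingers": 0.0}
    - {"offset": [1,-0.673,0.8],"twist": [0,0,0],"fingers": 0.0}
    - {"offset": [1,-0.673,0.8],"twist": [0,0,0],"fingers": 0.0}
    - {"offset": [1,-0.673,0.8],"twist": [0,0,0],"fingers": 0.0}

```text
clock: 3.4
position: [0.4952, -0.2665, 0.2004]
ee_rot: [3.14, 0.006, 0.004]
force: [0.8, 0.0, 0.4]
width: 0.524
gripper_force: 0.0
```

>>> jog_arm:
  plan:
    - {"offset": [0.3,0.007,0],"twist": [0,0,0],"fingers": 0}
    - {"offset": [0.373,0.007,0.2],"twist": [0,0,0],"fingers": 0}
    - {"offset": [0.373,0.007,0.45],"twist": [0,0,0],"fingers": 0}
    - {"offset": [0.373,0.007,0.65],"twist": [0,0,0],"fingers": 0}
    - {"offset": [0.373,0.007,0.8],"twist": [0,0,0],"fingers": 0}
    - {"offset": [0.373,0.007,0.9],"twist": [0,0,0],"fingers": 0}
    - {"offset": [0.373,0.007,0.985],"twist": [0,0,0],"fingers": 0}
    - {"offset": [0.373,0.007,0.985],"twist": [0,0,0],"fingers": 0}
    - {"offset": [0.373,0.007,0.985],"twist": [0,0,0],"fingers": 0}

```text
clock: 4.53
position: [0.5509, -0.2666, 0.0517]
ee_rot: [3.141, 0.008, 0.002]
force: [1.0, 0.2, 0.3]
width: 0.501
gripper_force: 0.0
```

Run:
```python
from h import *
s=observe();print(s['position'],s['force'],R.from_rotvec(s['ee_rot']).as_matrix().round(4).tolist())
S=get_image('side');T=get_image('top')
def up(im,b): 
    r0,r1,c0,c1=b; return cv2.resize(im[r0:r1,c0:c1],None,fx=5,fy=5,interpolation=cv2.INTER_CUBIC)
cv2.imwrite('pics/c3.png',np.hstack([up(T,(190,290,400,480)),up(S,(130,230,270,350))])[:,:,::-1])
```

```text
[ 0.55094194 -0.26655614  0.05174359] [0.95431733 0.23380892 0.29618541] [[1.0, 0.005, 0.0011], [0.005, -1.0, -0.0005], [0.0011, 0.0005, -1.0]]
```

View pics/c3.png

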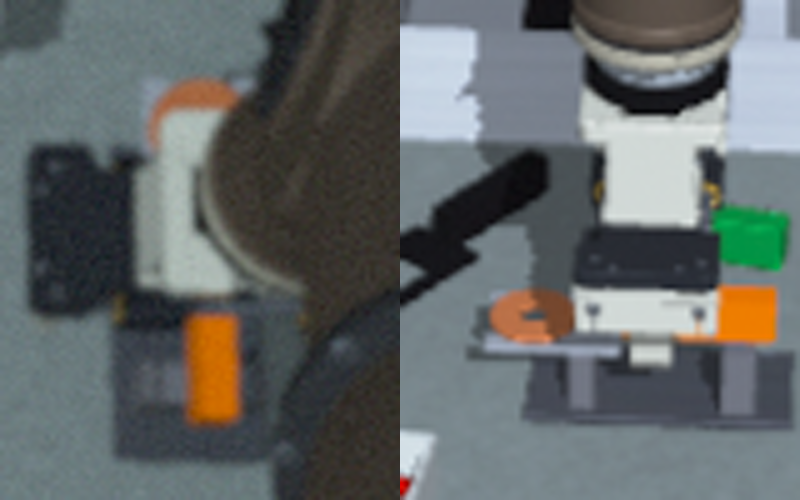

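The jaws straddle the orange handle between the posts: the fingertip shows at about x = +13 mm on the fork, and the washer is undisturbed. I'll close gently.

>>> jog_arm:
  plan:
    - {"fingers": -0.3,"offset": [0,0,0],"twist": [0,0,0]}
    - {"fingers": -0.5,"offset": [0,0,0],"twist": [0,0,0]}
    - {"fingers": -0.58,"offset": [0,0,0],"twist": [0,0,0]}
    - {"fingers": -0.62,"offset": [0,0,0],"twist": [0,0,0]}
    - {"fingers": -0.65,"offset": [0,0,0],"twist": [0,0,0]}
    - {"fingers": -0.68,"offset": [0,0,0],"twist": [0,0,0]}
    - {"fingers": -0.72,"offset": [0,0,0],"twist": [0,0,0]}
    - {"fingers": -0.8,"offset": [0,0,0],"twist": [0,0,0]}
    - {"fingers": -1,"offset": [0,0,0],"twist": [0,0,0]}
    - {"fingers": -1,"offset": [0,0,0],"twist": [0,0,0]}
  newtons: 12

```text
clock: 5.88
position: [0.5504, -0.2663, 0.051]
ee_rot: [3.142, 0.008, 0.0]
force: [1.0, 0.8, 0.8]
width: 0.172
gripper_force: 12.0
```

>>> jog_arm:
  plan:
    - {"fingers": -1,"offset": [0,0,0],"twist": [0,0,0]}
    - {"fingers": -1,"offset": [0,0,0],"twist": [0,0,0]}
    - {"fingers": -1,"offset": [0,0,0],"twist": [0,0,0]}
  newtons: 55

```text
clock: 6.25
position: [0.5504, -0.2664, 0.051]
ee_rot: [3.141, 0.008, 0.0]
force: [0.2, 1.8, -1.0]
width: 0.172
gripper_force: 55.0
```

>>> jog_arm:
  plan:
    - {"fingers": -1,"offset": [0,0,-0.005],"twist": [0,0,0]}
    - {"fingers": -1,"offset": [0,0,-0.015],"twist": [0,0,0]}
    - {"fingers": -1,"offset": [0,0,-0.03],"twist": [0,0,0]}
    - {"fingers": -1,"offset": [0,0,-0.05],"twist": [0,0,0]}
    - {"fingers": -1,"offset": [0,0,-0.075],"twist": [0,0,0]}
    - {"fingers": -1,"offset": [0,0,-0.105],"twist": [0,0,0]}
    - {"fingers": -1,"offset": [0,0,-0.14],"twist": [0,0,0]}
    - {"fingers": -1,"offset": [0,0,-0.175],"twist": [0,0,0]}
    - {"fingers": -1,"offset": [0,0,-0.21],"twist": [0,0,0]}
    - {"fingers": -1,"offset": [0,0,-0.245],"twist": [0,0,0]}
    - {"fingers": -1,"offset": [0,0,-0.28],"twist": [0,0,0]}
    - {"fingers": -1,"offset": [0,0,-0.31],"twist": [0,0,0]}
    - {"fingers": -1,"offset": [0,0,-0.335],"twist": [0,0,0]}
    - {"fingers": -1,"offset": [0,0,-0.355],"twist": [0,0,0]}
    - {"fingers": -1,"offset": [0,0,-0.37],"twist": [0,0,0]}
    - {"fingers": -1,"offset": [0,0,-0.38],"twist": [0,0,0]}
    - {"fingers": -1,"offset": [0,0,-0.38],"twist": [0,0,0]}

```text
clock: 8.38
position: [0.5504, -0.2664, 0.108]
ee_rot: [3.142, 0.008, 0.0]
force: [0.7, 0.4, -2.0]
width: 0.171
gripper_force: 55.0
```

Run:
```python
from h import *
s=observe();print(s['position'],s['ee_rot'],s['force'],s['ft_torque'])
S=get_image('side');T=get_image('top')
k=blob(S,4,14,(150,200,285,315),90,60);print(cen(k))
def up(im,b): 
    r0,r1,c0,c1=b; return cv2.resize(im[r0:r1,c0:c1],None,fx=6,fy=6,interpolation=cv2.INTER_CUBIC)
cv2.imwrite('pics/c4.png',np.hstack([up(S,(140,220,275,355))])[:,:,::-1])
```

```text
[ 0.55039761 -0.26639128  0.10803603] [3.14150533e+00 7.83562185e-03 9.33796117e-05] [ 0.73022629  0.35357332 -2.01388445] [ 0.01875959  0.05155273 -0.05693165]
(array([175.24657534, 295.65753425]), 146, (np.int64(170), np.int64(180), np.int64(287), np.int64(314)))
```

View pics/c4.png

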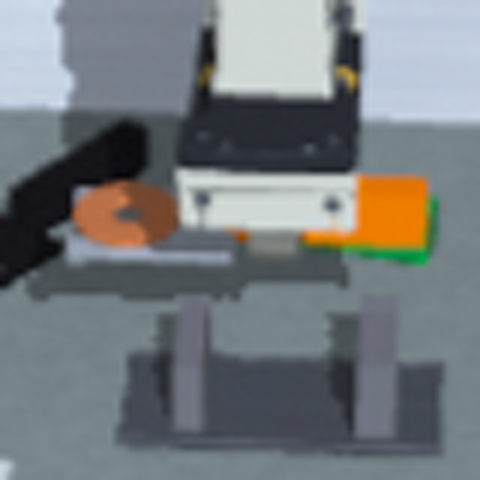

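The fork and washer are lifted level, with the washer at row 175, col 296. Next I carry them slowly.

>>> jog_arm:
  plan:
    - {"fingers": -1,"twist": [0,0,0],"offset": [-0.001,-0.005,0]}
    - {"fingers": -1,"twist": [0,0,0],"offset": [-0.003,-0.015,0]}
    - {"fingers": -1,"twist": [0,0,0],"offset": [-0.005,-0.03,0]}
    - {"fingers": -1,"twist": [0,0,0],"offset": [-0.01,-0.055,0]}
    - {"fingers": -1,"twist": [0,0,0],"offset": [-0.016,-0.09,0]}
    - {"fingers": -1,"twist": [0,0,0],"offset": [-0.023,-0.13,0]}
    - {"fingers": -1,"twist": [0,0,0],"offset": [-0.031,-0.175,0]}
    - {"fingers": -1,"twist": [0,0,0],"offset": [-0.038,-0.22,0]}
    - {"fingers": -1,"twist": [0,0,0],"offset": [-0.046,-0.265,0]}
    - {"fingers": -1,"twist": [0,0,0],"offset": [-0.054,-0.31,0]}
    - {"fingers": -1,"twist": [0,0,0],"offset": [-0.062,-0.355,0]}
    - {"fingers": -1,"twist": [0,0,0],"offset": [-0.07,-0.4,0]}
    - {"fingers": -1,"twist": [0,0,0],"offset": [-0.078,-0.445,0]}
    - {"fingers": -1,"twist": [0,0,0],"offset": [-0.086,-0.49,0]}
    - {"fingers": -1,"twist": [0,0,0],"offset": [-0.093,-0.535,0]}
    - {"fingers": -1,"twist": [0,0,0],"offset": [-0.101,-0.58,0]}
    - {"fingers": -1,"twist": [0,0,0],"offset": [-0.109,-0.625,0]}
    - {"fingers": -1,"twist": [0,0,0],"offset": [-0.117,-0.67,0]}
    - {"fingers": -1,"twist": [0,0,0],"offset": [-0.125,-0.715,0]}
    - {"fingers": -1,"twist": [0,0,0],"offset": [-0.133,-0.76,0]}

```text
clock: 10.98
position: [0.5298, -0.152, 0.108]
ee_rot: [3.142, 0.008, 0.0]
force: [0.3, -0.6, -2.2]
width: 0.174
gripper_force: 55.0
```

>>> jog_arm:
  plan:
    - {"fingers": -1,"twist": [0,0,0],"offset": [-0.008,-0.045,0]}
    - {"fingers": -1,"twist": [0,0,0],"offset": [-0.016,-0.09,0]}
    - {"fingers": -1,"twist": [0,0,0],"offset": [-0.024,-0.135,0]}
    - {"fingers": -1,"twist": [0,0,0],"offset": [-0.031,-0.18,0]}
    - {"fingers": -1,"twist": [0,0,0],"offset": [-0.039,-0.225,0]}
    - {"fingers": -1,"twist": [0,0,0],"offset": [-0.047,-0.27,0]}
    - {"fingers": -1,"twist": [0,0,0],"offset": [-0.055,-0.315,0]}
    - {"fingers": -1,"twist": [0,0,0],"offset": [-0.063,-0.36,0]}
    - {"fingers": -1,"twist": [0,0,0],"offset": [-0.071,-0.405,0]}
    - {"fingers": -1,"twist": [0,0,0],"offset": [-0.079,-0.45,0]}
    - {"fingers": -1,"twist": [0,0,0],"offset": [-0.087,-0.495,0]}
    - {"fingers": -1,"twist": [0,0,0],"offset": [-0.094,-0.54,0]}
    - {"fingers": -1,"twist": [0,0,0],"offset": [-0.102,-0.585,0]}
    - {"fingers": -1,"twist": [0,0,0],"offset": [-0.11,-0.63,0]}
    - {"fingers": -1,"twist": [0,0,0],"offset": [-0.118,-0.675,0]}
    - {"fingers": -1,"twist": [0,0,0],"offset": [-0.126,-0.72,0]}
    - {"fingers": -1,"twist": [0,0,0],"offset": [-0.134,-0.76,0]}
    - {"fingers": -1,"twist": [0,0,0],"offset": [-0.139,-0.79,0]}
    - {"fingers": -1,"twist": [0,0,0],"offset": [-0.142,-0.812,0]}
    - {"fingers": -1,"twist": [0,0,0],"offset": [-0.144,-0.823,0]}

```text
clock: 13.48
position: [0.5077, -0.029, 0.108]
ee_rot: [3.142, 0.008, 0.0]
force: [1.2, -0.1, -2.1]
width: 0.169
gripper_force: 55.0
```

Run:
```python
from h import *
s=observe();print(s['position'],s['ee_rot'],s['force'],s['ft_torque'])
S=get_image('side');T=get_image('top')
k=blob(S,4,14,(205,260,285,325),90,60);print(cen(k))
k=blob(T,4,14,(200,270,310,365),90,60);print(cen(k))
print([(np.round(np.array(d['at'])*[480,640],1),d['conf']) for n in('side','top') for d in landmark_of('washer',n)])
def up(im,b): 
    r0,r1,c0,c1=b; return cv2.resize(im[r0:r1,c0:c1],(400,400),interpolation=cv2.INTER_CUBIC)
cv2.imwrite('pics/c5.png',np.hstack([up(S,(200,280,265,345)),up(T,(200,260,305,365))])[:,:,::-1])
```

```text
[ 0.50765945 -0.02895776  0.10798117] [3.14152004e+00 8.01235872e-03 3.35126172e-05] [ 1.24067417 -0.09272542 -2.11527698] [0.05722537 0.03300092 0.01407397]
(array([231.70506912, 304.43317972]), 217, (np.int64(225), np.int64(238), np.int64(295), np.int64(314)))h.py:22: RuntimeWarning: Mean of empty slice.
  ys,xs=np.nonzero(k); return np.array([ys.mean(),xs.mean()]),len(ys),(ys.min(),ys.max(),xs.min(),xs.max())
  ret = ret.dtype.type(ret / rcount)
Traceback (most recent call last):
  File "h.py", line 22, in cen
    ys,xs=np.nonzero(k); return np.array([ys.mean(),xs.mean()]),len(ys),(ys.min(),ys.max(),xs.min(),xs.max())
                                                                         ~~~~~~^^
ValueError: zero-size array to reduction operation minimum which has no identity
```

```bash
cat > w.py <<'E'
from h import *
S=get_image('side')
s=observe();zt=s['position'][2]-.051+.050
k=blob(S,3,15,(195,275,275,335),80,50);print(cen(k))
q=cv2.convexHull(np.argwhere(k).astype(np.float32)); e=cv2.fitEllipse(q);print('ell',e)
c,_,_=cen(k)
ys,xs=np.nonzero(k)
print('zt',zt,'cen->',onz('side',c,zt-.001),'ell->',onz('side',e[0],zt-.001))
mid=((ys.min()+ys.max())/2,(xs.min()+xs.max())/2); print('mid',mid,onz('side',mid,zt-.002))
# forecast: where a washer top circle at stud xy would be
for y in (-.0285,-.030): print('expect at stud',proj('side',(0.577,y,zt)))
S0=cv2.imread('pics/side0.png')[:,:,::-1]
g=S0[238:250,298:311].astype(int); print((g.max(2)-g.min(2)<45).astype(int)*g.sum(2)//3)
def up(im,b): 
    r0,r1,c0,c1=b; return cv2.resize(im[r0:r1,c0:c1],(600,600),interpolation=cv2.INTER_CUBIC)
cv2.imwrite('pics/c5.png',up(S,(200,280,265,345))[:,:,::-1])
E
python3 w.py
```

```text
(array([231.64125561, 304.4529148 ]), 223, (np.int64(225), np.int64(238), np.int64(294), np.int64(314)))
ell ((231.7256622314453, 304.4806823730469), (14.114372253417969, 20.8248233795166), 1.862561821937561)
zt 0.10697022884435353 cen-> [ 0.57567469 -0.02937363  0.10597023] ell-> [ 0.57558548 -0.02907046  0.10597023]
mid (np.float64(231.5), np.float64(304.0)) [ 0.57688177 -0.03102266  0.10497023]
expect at stud [231.52642756 303.84981736]
expect at stud [231.11669508 303.9017901 ]
[[129 128 129 128 127 127 128 129 130 130 130 130 129]
 [128 125 126 127 128 138 139 134 130 131 131 129 129]
 [119 126 127 130 118 141 155 141 133 131 131 131 131]
 [115 129 130 132 114 155 186 168 132 130 131 130 130]
 [ 93 122 130 125 130 171 197 183 143 132 132 130 130]
 [ 82  96 123 120 147 182 197 190 156 136 131 130 131]
 [ 81  83 118 119 137 168 188 182 152 133 130 130 129]
 [ 82  82  95 109 129 157 174 172 147 134 134 133 132]
 [  0   0   0  80 123 155 170 170 149 131 116   0   0]
 [  0   0  86   0 123 155 170 170 150   0   0   0   0]
 [  0   0   0   0 139 154 170 170 144   0   0   0   0]
 [  0   0   0   0   0 147 166 167   0   0   0   0   0]]
```

View pics/c5.png

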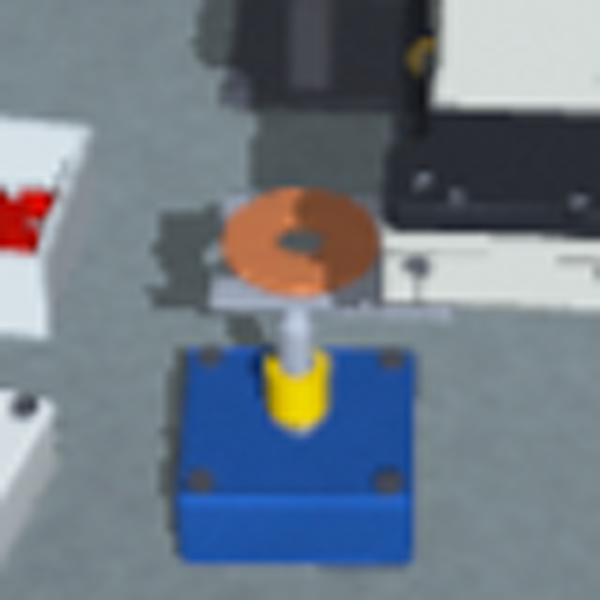

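The washer hole centre is at about row 231.6, col 304.5, and the stud axis is at col 304.2, so they line up within about 1 mm. I'll lower it with a 1 mm forward correction.

>>> jog_arm:
  plan:
    - {"fingers": -1,"twist": [0,0,0],"offset": [0.003,0,0.005]}
    - {"fingers": -1,"twist": [0,0,0],"offset": [0.006,0,0.015]}
    - {"fingers": -1,"twist": [0,0,0],"offset": [0.006,0,0.03]}
    - {"fingers": -1,"twist": [0,0,0],"offset": [0.006,0,0.05]}
    - {"fingers": -1,"twist": [0,0,0],"offset": [0.006,0,0.07]}
    - {"fingers": -1,"twist": [0,0,0],"offset": [0.006,0,0.09]}
    - {"fingers": -1,"twist": [0,0,0],"offset": [0.006,0,0.11]}
    - {"fingers": -1,"twist": [0,0,0],"offset": [0.006,0,0.13]}
    - {"fingers": -1,"twist": [0,0,0],"offset": [0.006,0,0.147]}
    - {"fingers": -1,"twist": [0,0,0],"offset": [0.006,0,0.16]}
    - {"fingers": -1,"twist": [0,0,0],"offset": [0.006,0,0.17]}
    - {"fingers": -1,"twist": [0,0,0],"offset": [0.006,0,0.18]}
    - {"fingers": -1,"twist": [0,0,0],"offset": [0.006,0,0.19]}
    - {"fingers": -1,"twist": [0,0,0],"offset": [0.006,0,0.19]}

```text
clock: 15.38
position: [0.5085, -0.0291, 0.0794]
ee_rot: [3.142, 0.008, -0.0]
force: [-0.1, -0.4, -1.8]
width: 0.172
gripper_force: 55.0
```

```bash
sed -i 's#c5.png#c6.png#' w.py; python3 w.py | grep -v '^ *\['
```

```text
(array([241.09090909, 304.25      ]), 220, (np.int64(234), np.int64(248), np.int64(294), np.int64(314)))
ell ((241.036865234375, 304.3084716796875), (14.183452606201172, 20.494159698486328), 179.74412536621094)
zt 0.07843869690475302 cen-> [ 0.576493   -0.02865225  0.0774387 ] ell-> [ 0.57637042 -0.02885655  0.0774387 ]
mid (np.float64(241.0), np.float64(304.0)) [ 0.57721848 -0.03009785  0.0764387 ]
expect at stud [240.80420989 304.02548068]
expect at stud [240.39193524 304.0764263 ]
```

View pics/c6.png

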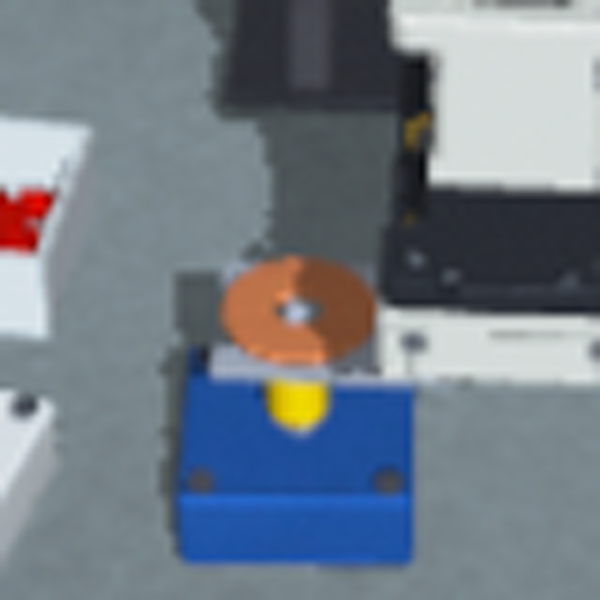

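The stud tip is centred in the hole at row 241, col 304.3. I'll keep lowering past the collar.

>>> jog_arm:
  plan:
    - {"fingers": -1,"twist": [0,0,0],"offset": [0,0,0.007]}
    - {"fingers": -1,"twist": [0,0,0],"offset": [0,0,0.018]}
    - {"fingers": -1,"twist": [0,0,0],"offset": [0,0,0.03]}
    - {"fingers": -1,"twist": [0,0,0],"offset": [0,0,0.042]}
    - {"fingers": -1,"twist": [0,0,0],"offset": [0,0,0.054]}
    - {"fingers": -1,"twist": [0,0,0],"offset": [0,0,0.066]}
    - {"fingers": -1,"twist": [0,0,0],"offset": [0,0,0.078]}
    - {"fingers": -1,"twist": [0,0,0],"offset": [0,0,0.09]}
    - {"fingers": -1,"twist": [0,0,0],"offset": [0,0,0.102]}
    - {"fingers": -1,"twist": [0,0,0],"offset": [0,0,0.114]}
    - {"fingers": -1,"twist": [0,0,0],"offset": [0,0,0.126]}
    - {"fingers": -1,"twist": [0,0,0],"offset": [0,0,0.138]}
    - {"fingers": -1,"twist": [0,0,0],"offset": [0,0,0.15]}
    - {"fingers": -1,"twist": [0,0,0],"offset": [0,0,0.162]}
    - {"fingers": -1,"twist": [0,0,0],"offset": [0,0,0.174]}
    - {"fingers": -1,"twist": [0,0,0],"offset": [0,0,0.186]}
    - {"fingers": -1,"twist": [0,0,0],"offset": [0,0,0.196]}
    - {"fingers": -1,"twist": [0,0,0],"offset": [0,0,0.203]}
    - {"fingers": -1,"twist": [0,0,0],"offset": [0,0,0.203]}

```text
clock: 17.8
position: [0.5085, -0.0291, 0.0489]
ee_rot: [3.142, 0.008, -0.0]
force: [-1.0, 0.2, -1.5]
width: 0.173
gripper_force: 55.0
```

```bash
sed -i 's#c6.png#c7.png#' w.py; python3 w.py | grep -v '^ *\['
```

```text
(array([248.        , 304.66847826]), 184, (np.int64(241), np.int64(254), np.int64(295), np.int64(315)))
ell ((247.33714294433594, 304.63665771484375), (13.853537559509277, 20.25634765625), 179.8333282470703)
zt 0.04799881428292469 cen-> [ 0.57667661 -0.03827324  0.04699881] ell-> [ 0.57694657 -0.04068605  0.04699881]
mid (np.float64(247.5), np.float64(305.0)) [ 0.57612036 -0.04127138  0.04599881]
expect at stud [250.37266    304.20664743]
expect at stud [249.95808695 304.25653983]
```

View pics/c7.png

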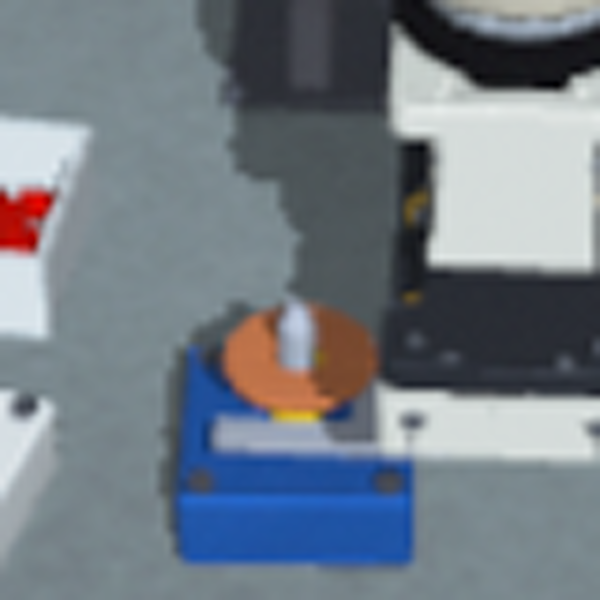

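The washer lies on the collar with its top near z = 57 mm, and the fork is about 9 mm below it. I'll draw the fork out and raise it.

>>> jog_arm:
  plan:
    - {"fingers": -1,"twist": [0,0,0],"offset": [-0.01,0,0]}
    - {"fingers": -1,"twist": [0,0,0],"offset": [-0.04,0,0]}
    - {"fingers": -1,"twist": [0,0,0],"offset": [-0.08,0,0]}
    - {"fingers": -1,"twist": [0,0,0],"offset": [-0.13,0,0]}
    - {"fingers": -1,"twist": [0,0,0],"offset": [-0.18,0,0]}
    - {"fingers": -1,"twist": [0,0,0],"offset": [-0.23,0,0]}
    - {"fingers": -1,"twist": [0,0,0],"offset": [-0.28,0,0]}
    - {"fingers": -1,"twist": [0,0,0],"offset": [-0.33,0,0]}
    - {"fingers": -1,"twist": [0,0,0],"offset": [-0.38,0,0]}
    - {"fingers": -1,"twist": [0,0,0],"offset": [-0.42,0,0]}
    - {"fingers": -1,"twist": [0,0,0],"offset": [-0.42,0,0]}
    - {"fingers": -1,"twist": [0,0,0],"offset": [-0.42,0,-0.05]}
    - {"fingers": -1,"twist": [0,0,0],"offset": [-0.42,0,-0.1]}
    - {"fingers": -1,"twist": [0,0,0],"offset": [-0.42,0,-0.15]}
    - {"fingers": -1,"twist": [0,0,0],"offset": [-0.42,0,-0.167]}
    - {"fingers": -1,"twist": [0,0,0],"offset": [-0.42,0,-0.167]}
  newtons: 60

```text
clock: 19.85
position: [0.4457, -0.0294, 0.0743]
ee_rot: [3.142, 0.008, 0.001]
force: [-0.4, 0.2, -2.3]
width: 0.165
gripper_force: 60.0
```

```bash
sed -i 's#c7.png#c8.png#' w.py; python3 w.py | grep -v '^ *\['; python3 -c "
from h import *
for z in (.0515,.0535,.0555,.0575,.0595): print(z,proj('side',(.5768,-.0287,z)))
print(observe()['force'])"
```

```text
(array([247.98351648, 304.63186813]), 182, (np.int64(241), np.int64(254), np.int64(295), np.int64(314)))
ell ((247.3540802001953, 304.5124816894531), (13.8676118850708, 19.972122192382812), 179.40211486816406)
zt 0.07313031858571822 cen-> [ 0.57418063 -0.0101467   0.07213032] ell-> [ 0.57463798 -0.01234995  0.07213032]
mid (np.float64(247.5), np.float64(304.5)) [ 0.57472965 -0.01295615  0.07113032]
expect at stud [242.49688232 304.05752934]
expect at stud [242.08417717 304.10828819]
0.0515 [249.23713362 304.27570262]
0.0535 [248.61613237 304.26404739]
0.0555 [247.99372151 304.2523657 ]
0.0575 [247.36989624 304.24065747]
0.0595 [246.74465171 304.2289226 ]
[-0.87912562 -0.1797156   0.28814556]
```

View pics/c8.png

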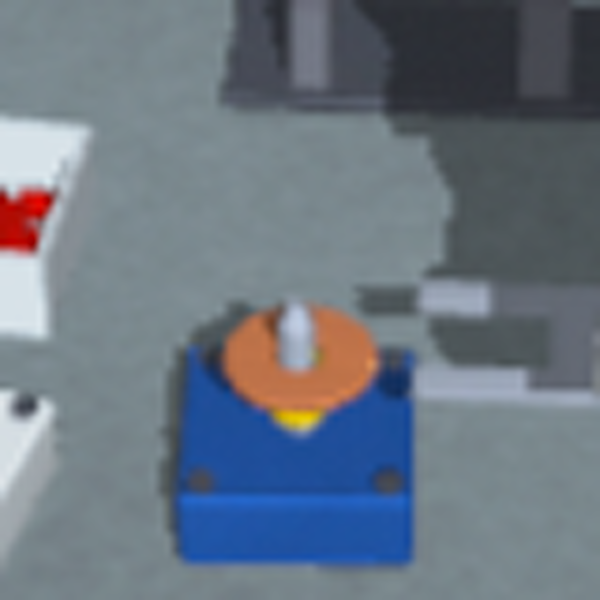

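The washer rests on the collar and the fork is clear, with the prongs near col 325. Now I'll bring the fork over the washer.

>>> jog_arm:
  plan:
    - {"fingers": -1,"twist": [0,0,0],"offset": [0.02,0,0]}
    - {"fingers": -1,"twist": [0,0,0],"offset": [0.06,0,0]}
    - {"fingers": -1,"twist": [0,0,0],"offset": [0.12,0,0]}
    - {"fingers": -1,"twist": [0,0,0],"offset": [0.18,0,0]}
    - {"fingers": -1,"twist": [0,0,0],"offset": [0.24,0,0]}
    - {"fingers": -1,"twist": [0,0,0],"offset": [0.3,0,0]}
    - {"fingers": -1,"twist": [0,0,0],"offset": [0.36,0,0]}
    - {"fingers": -1,"twist": [0,0,0],"offset": [0.41,0,0]}
    - {"fingers": -1,"twist": [0,0,0],"offset": [0.44,0,0]}
    - {"fingers": -1,"twist": [0,0,0],"offset": [0.44,0,0]}
    - {"fingers": -1,"twist": [0,0,0],"offset": [0.44,0,0]}

```text
clock: 21.28
position: [0.5112, -0.0291, 0.074]
ee_rot: [3.142, 0.008, -0.001]
force: [-0.7, -0.2, -1.1]
width: 0.169
gripper_force: 60.0
```

```bash
cat > f.py <<'E'
from h import *
F=[]
for i in range(5): F.append(np.r_[observe()['force'],observe()['ft_torque']]); S=get_image('side')
s=observe();F.append(np.r_[s['force'],s['ft_torque']]);F=np.array(F)
print(np.round(F.mean(0),2),'sd',F.std(0).round(2),s['position'].round(4),s['ee_rot'].round(4),s['clock'])
k=blob(S,3,15,(195,275,275,335),80,50);print(cen(k)[0],cen(k)[2])
k=blob(S,22,32,(240,270,290,318),150,80)
print('yellow',cen(k) if k.any() else None)
E
python3 f.py
```

```text
[-0.18 -0.13 -1.78  0.01  0.04  0.01] sd [0.29 0.38 0.38 0.02 0.02 0.03] [ 0.5114 -0.0291  0.0741] [ 3.1415e+00  7.7000e-03 -1.0000e-04] 21.525
[246.50666667 302.85333333] (np.int64(241), np.int64(254), np.int64(295), np.int64(310))
yellow (array([255.33333333, 304.33333333]), 9, (np.int64(255), np.int64(256), np.int64(302), np.int64(307)))
```

>>> jog_arm:
  plan:
    - {"fingers": -1,"twist": [0,0,0],"offset": [0,0,0.01]}
    - {"fingers": -1,"twist": [0,0,0],"offset": [0,0,0.02]}
    - {"fingers": -1,"twist": [0,0,0],"offset": [0,0,0.03]}
    - {"fingers": -1,"twist": [0,0,0],"offset": [0,0,0.036]}
    - {"fingers": -1,"twist": [0,0,0],"offset": [0,0,0.041]}
    - {"fingers": -1,"twist": [0,0,0],"offset": [0,0,0.046]}
    - {"fingers": -1,"twist": [0,0,0],"offset": [0,0,0.051]}
    - {"fingers": -1,"twist": [0,0,0],"offset": [0,0,0.056]}
    - {"fingers": -1,"twist": [0,0,0],"offset": [0,0,0.06]}
    - {"fingers": -1,"twist": [0,0,0],"offset": [0,0,0.06]}

```text
clock: 22.78
position: [0.5116, -0.0291, 0.0651]
ee_rot: [3.142, 0.008, 0.0]
force: [-1.6, -0.5, 2.5]
width: 0.173
gripper_force: 60.0
```

```bash
python3 f.py
```

```text
[-1.6  -0.16  2.47  0.03  0.19  0.02] sd [0.26 0.5  0.36 0.02 0.03 0.02] [ 0.5115 -0.0291  0.0651] [ 3.1415e+00  7.8000e-03 -1.0000e-04] 23.025
[246.98550725 301.37681159] (np.int64(244), np.int64(250), np.int64(294), np.int64(310))
yellow (array([254.85714286, 304.85714286]), 7, (np.int64(248), np.int64(256), np.int64(302), np.int64(307)))
```

>>> jog_arm:
  plan:
    - {"fingers": -1,"twist": [0,0,0],"offset": [0,0,0.004]}
    - {"fingers": -1,"twist": [0,0,0],"offset": [0,0,0.008]}
    - {"fingers": -1,"twist": [0,0,0],"offset": [0,0,0.012]}
    - {"fingers": -1,"twist": [0,0,0],"offset": [0,0,0.016]}
    - {"fingers": -1,"twist": [0,0,0],"offset": [0,0,0.02]}
    - {"fingers": -1,"twist": [0,0,0],"offset": [0,0,0.024]}
    - {"fingers": -1,"twist": [0,0,0],"offset": [0,0,0.028]}
    - {"fingers": -1,"twist": [0,0,0],"offset": [0,0,0.028]}

```text
clock: 24.02
position: [0.5116, -0.0291, 0.0608]
ee_rot: [3.142, 0.008, -0.0]
force: [-0.8, 0.7, 1.7]
width: 0.172
gripper_force: 60.0
```

```bash
python3 f.py
```

```text
[-1.4   0.29  1.58  0.05  0.17  0.03] sd [0.4  0.36 0.18 0.02 0.02 0.01] [ 0.5115 -0.0291  0.0608] [ 3.1415e+00  7.8000e-03 -2.0000e-04] 24.275
[248.34285714 301.45714286] (np.int64(245), np.int64(251), np.int64(295), np.int64(310))
yellow (array([256.25, 304.5 ]), 8, (np.int64(249), np.int64(258), np.int64(302), np.int64(307)))
```

>>> jog_arm:
  plan:
    - {"fingers": -1,"twist": [0,0,0],"offset": [0,0,0.002]}
    - {"fingers": -1,"twist": [0,0,0],"offset": [0,0,0.004]}
    - {"fingers": -1,"twist": [0,0,0],"offset": [0,0,0.006]}
    - {"fingers": -1,"twist": [0,0,0],"offset": [0,0,0.008]}
    - {"fingers": -1,"twist": [0,0,0],"offset": [0,0,0.008]}

```text
clock: 24.9
position: [0.5116, -0.0291, 0.0596]
ee_rot: [3.142, 0.008, -0.0]
force: [-2.0, -0.6, 1.7]
width: 0.17
gripper_force: 60.0
```

>>> jog_arm:
  plan:
    - {"fingers": -1,"twist": [0,0,0],"offset": [0,0,0.002]}
    - {"fingers": -1,"twist": [0,0,0],"offset": [0,0,0.004]}
    - {"fingers": -1,"twist": [0,0,0],"offset": [0,0,0.005]}
    - {"fingers": -1,"twist": [0,0,0],"offset": [0,0,0.005]}

```text
clock: 25.4
position: [0.5116, -0.0291, 0.0589]
ee_rot: [3.142, 0.008, 0.0]
force: [-1.6, -0.4, 1.6]
width: 0.169
gripper_force: 60.0
```

>>> jog_arm:
  plan:
    - {"fingers": -1,"twist": [0,0,0],"offset": [0,0,0.002]}
    - {"fingers": -1,"twist": [0,0,0],"offset": [0,0,0.004]}
    - {"fingers": -1,"twist": [0,0,0],"offset": [0,0,0.004]}

```text
clock: 25.78
position: [0.5115, -0.0291, 0.0583]
ee_rot: [3.142, 0.008, -0.0]
force: [-2.5, -0.2, 1.6]
width: 0.173
gripper_force: 60.0
```

>>> jog_arm:
  plan:
    - {"fingers": -1,"twist": [0,0,0],"offset": [0,0,0.002]}
    - {"fingers": -1,"twist": [0,0,0],"offset": [0,0,0.004]}
    - {"fingers": -1,"twist": [0,0,0],"offset": [0,0,0.004]}

```text
clock: 26.15
position: [0.5116, -0.0291, 0.0577]
ee_rot: [3.142, 0.008, 0.0]
force: [-2.3, 0.3, 3.0]
width: 0.167
gripper_force: 60.0
```

>>> jog_arm:
  plan:
    - {"fingers": -1,"twist": [0,0,0],"offset": [0,0,0.002]}
    - {"fingers": -1,"twist": [0,0,0],"offset": [0,0,0.004]}
    - {"fingers": -1,"twist": [0,0,0],"offset": [0,0,0.004]}

```text
clock: 26.52
position: [0.5115, -0.0291, 0.0574]
ee_rot: [3.142, 0.008, 0.0]
force: [-4.2, 0.0, 7.4]
width: 0.171
gripper_force: 60.0
```

>>> jog_arm:
  plan:
    - {"fingers": -1,"twist": [0,0,0],"offset": [0,0,0.002]}
    - {"fingers": -1,"twist": [0,0,0],"offset": [0,0,0.004]}
    - {"fingers": -1,"twist": [0,0,0],"offset": [0,0,0.004]}

```text
clock: 26.9
position: [0.5115, -0.0291, 0.0571]
ee_rot: [3.141, 0.008, 0.0]
force: [-6.1, 0.5, 12.3]
width: 0.169
gripper_force: 60.0
```

```bash
python3 f.py
```

```text
[-5.98  0.26 12.18  0.06  0.54  0.  ] sd [0.29 0.39 0.32 0.02 0.02 0.03] [ 0.5115 -0.0291  0.0571] [3.1415e+00 7.8000e-03 4.0000e-04] 27.15
[249.26470588 301.5       ] (np.int64(246), np.int64(252), np.int64(295), np.int64(310))
yellow (array([250., 307.]), 1, (np.int64(250), np.int64(250), np.int64(307), np.int64(307)))
```

The push is about 14 N vertically and the collar is home. I'll ease off, withdraw and check.

>>> jog_arm:
  plan:
    - {"fingers": -1,"twist": [0,0,0],"offset": [0,0,-0.005]}
    - {"fingers": -1,"twist": [0,0,0],"offset": [0,0,-0.012]}
    - {"fingers": -1,"twist": [0,0,0],"offset": [0,0,-0.022]}
    - {"fingers": -1,"twist": [0,0,0],"offset": [0,0,-0.04]}
    - {"fingers": -1,"twist": [0,0,0],"offset": [0,0,-0.07]}
    - {"fingers": -1,"twist": [0,0,0],"offset": [0,0,-0.07]}
    - {"fingers": -1,"twist": [0,0,0],"offset": [-0.03,0,-0.07]}
    - {"fingers": -1,"twist": [0,0,0],"offset": [-0.09,0,-0.07]}
    - {"fingers": -1,"twist": [0,0,0],"offset": [-0.16,0,-0.07]}
    - {"fingers": -1,"twist": [0,0,0],"offset": [-0.23,0,-0.07]}
    - {"fingers": -1,"twist": [0,0,0],"offset": [-0.3,0,-0.07]}
    - {"fingers": -1,"twist": [0,0,0],"offset": [-0.38,0,-0.07]}
    - {"fingers": -1,"twist": [0,0,0],"offset": [-0.44,0,-0.1]}
    - {"fingers": -1,"twist": [0,0,0],"offset": [-0.44,0,-0.2]}
    - {"fingers": -1,"twist": [0,0,0],"offset": [-0.44,0,-0.34]}
    - {"fingers": -1,"twist": [0,0,0],"offset": [-0.44,0,-0.34]}
    - {"fingers": -1,"twist": [0,0,0],"offset": [-0.44,0,-0.34]}

```text
clock: 29.28
position: [0.4453, -0.0295, 0.1072]
ee_rot: [3.142, 0.008, -0.0]
force: [-0.3, -0.4, -1.9]
width: 0.171
gripper_force: 60.0
```

```bash
python3 f.py
python3 - <<'E'
from h import *
S=get_image('side')
k=blob(S,3,15,(195,275,275,335),80,50);print(cen(k), cv2.fitEllipse(cv2.convexHull(np.argwhere(k).astype(np.float32))))
for z in (.0435,.0455,.0475,.0495): print(z,proj('side',(.5768,-.0287,z)))
cv2.imwrite('pics/c9.png',cv2.resize(S[180:290,265:415],None,fx=5,fy=5,interpolation=cv2.INTER_CUBIC)[:,:,::-1])
E
```

```text
[-0.07 -0.36 -1.8   0.05  0.05  0.  ] sd [0.24 0.41 0.42 0.01 0.03 0.04] [ 0.4452 -0.0294  0.107 ] [ 3.1415e+00  8.0000e-03 -1.6000e-03] 29.525
[250.89784946 304.53225806] (np.int64(244), np.int64(257), np.int64(295), np.int64(314))
yellow None
(array([250.89189189, 304.53513514]), 185, (np.int64(244), np.int64(257), np.int64(295), np.int64(314))) ((250.24356079101562, 304.4695129394531), (14.315439224243164, 19.679912567138672), 1.0669313669204712)
0.0435 [251.70713781 304.32206077]
0.0455 [251.0917274  304.31051047]
0.0475 [250.47492638 304.29893407]
0.0495 [249.85673003 304.28733148]
```

View pics/c9.png

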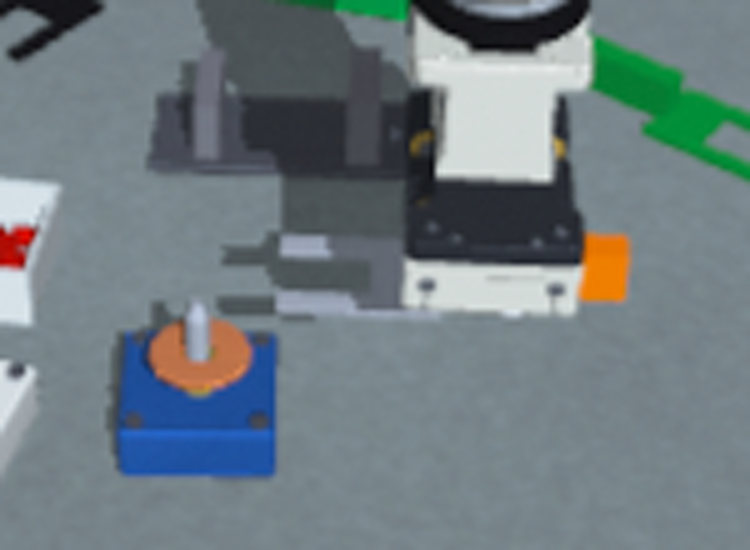

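The washer lies level and home at row 250, col 304.5. The fork is still level in the grip. I'll return it to the stand.

>>> jog_arm:
  plan:
    - {"fingers": -1,"twist": [0,0,0],"offset": [0.03,0.05,0]}
    - {"fingers": -1,"twist": [0,0,0],"offset": [0.1,0.15,0]}
    - {"fingers": -1,"twist": [0,0,0],"offset": [0.15,0.27,0]}
    - {"fingers": -1,"twist": [0,0,0],"offset": [0.2,0.4,0]}
    - {"fingers": -1,"twist": [0,0,0],"offset": [0.3,0.53,0]}
    - {"fingers": -1,"twist": [0,0,0],"offset": [0.4,0.66,0]}
    - {"fingers": -1,"twist": [0,0,0],"offset": [0.5,0.8,0]}
    - {"fingers": -1,"twist": [0,0,0],"offset": [0.6,0.9,0]}
    - {"fingers": -1,"twist": [0,0,0],"offset": [0.67,0.98,0]}
    - {"fingers": -1,"twist": [0,0,0],"offset": [0.7,1,0]}
    - {"fingers": -1,"twist": [0,0,0],"offset": [0.7,1,0]}

```text
clock: 30.95
position: [0.5512, -0.1788, 0.1073]
ee_rot: [-3.141, -0.008, 0.001]
force: [-1.1, 0.8, -1.8]
width: 0.169
gripper_force: 60.0
```

>>> jog_arm:
  plan:
    - {"fingers": -1,"twist": [0,0,0],"offset": [0,0.05,0]}
    - {"fingers": -1,"twist": [0,0,0],"offset": [0,0.15,0]}
    - {"fingers": -1,"twist": [0,0,0],"offset": [0,0.27,0]}
    - {"fingers": -1,"twist": [0,0,0],"offset": [0,0.4,0]}
    - {"fingers": -1,"twist": [0,0,0],"offset": [0,0.5,0]}
    - {"fingers": -1,"twist": [0,0,0],"offset": [0,0.56,0]}
    - {"fingers": -1,"twist": [0,0,0],"offset": [0,0.58,0]}
    - {"fingers": -1,"twist": [0,0,0],"offset": [0,0.58,0]}
    - {"fingers": -1,"twist": [0,0,0],"offset": [0,0.58,0]}

```text
clock: 32.08
position: [0.5519, -0.2651, 0.1075]
ee_rot: [-3.141, -0.009, -0.0]
force: [0.1, 0.8, -1.4]
width: 0.167
gripper_force: 60.0
```

>>> jog_arm:
  plan:
    - {"fingers": -1,"twist": [0,0,0],"offset": [-0.01,0.009,0.05]}
    - {"fingers": -1,"twist": [0,0,0],"offset": [-0.01,0.009,0.12]}
    - {"fingers": -1,"twist": [0,0,0],"offset": [-0.01,0.009,0.19]}
    - {"fingers": -1,"twist": [0,0,0],"offset": [-0.01,0.009,0.25]}
    - {"fingers": -1,"twist": [0,0,0],"offset": [-0.01,0.009,0.3]}
    - {"fingers": -1,"twist": [0,0,0],"offset": [-0.01,0.009,0.33]}
    - {"fingers": -1,"twist": [0,0,0],"offset": [-0.01,0.009,0.345]}
    - {"fingers": -1,"twist": [0,0,0],"offset": [-0.01,0.009,0.357]}
    - {"fingers": -1,"twist": [0,0,0],"offset": [-0.01,0.009,0.366]}
    - {"fingers": -1,"twist": [0,0,0],"offset": [-0.01,0.009,0.373]}
    - {"fingers": -1,"twist": [0,0,0],"offset": [-0.01,0.009,0.375]}
    - {"fingers": -1,"twist": [0,0,0],"offset": [-0.01,0.009,0.375]}

```text
clock: 33.58
position: [0.5503, -0.2673, 0.0513]
ee_rot: [3.142, 0.008, 0.0]
force: [-0.3, -1.1, -2.2]
width: 0.171
gripper_force: 60.0
```

```bash
python3 f.py|head -1
```

```text
[-0.23 -0.36 -1.51  0.03  0.06  0.02] sd [0.51 0.61 0.4  0.03 0.04 0.03] [ 0.5503 -0.2673  0.0513] [3.1415e+00 7.9000e-03 1.0000e-04] 33.825
```

>>> jog_arm:
  plan:
    - {"fingers": -1,"twist": [0,0,0],"offset": [0,0,0.002]}
    - {"fingers": -1,"twist": [0,0,0],"offset": [0,0,0.004]}
    - {"fingers": -1,"twist": [0,0,0],"offset": [0,0,0.004]}

```text
clock: 34.2
position: [0.5503, -0.2673, 0.051]
ee_rot: [3.141, 0.008, 0.0]
force: [-1.5, 1.1, 3.8]
width: 0.17
gripper_force: 60.0
```

>>> jog_arm:
  plan:
    - {"fingers": -1,"twist": [0,0,0],"offset": [0,0,0.002]}
    - {"fingers": -1,"twist": [0,0,0],"offset": [0,0,0.004]}
    - {"fingers": -1,"twist": [0,0,0],"offset": [0,0,0.004]}

```text
clock: 34.58
position: [0.5503, -0.2673, 0.0509]
ee_rot: [3.141, 0.008, 0.0]
force: [-4.1, 1.4, 10.1]
width: 0.171
gripper_force: 60.0
```

>>> jog_arm:
  plan:
    - {"fingers": -1,"twist": [0,0,0],"offset": [0,0,-0.004]}
    - {"fingers": -1,"twist": [0,0,0],"offset": [0,0,-0.004]}
    - {"fingers": -0.6,"twist": [0,0,0],"offset": [0,0,-0.004]}
    - {"fingers": -0.5,"twist": [0,0,0],"offset": [0,0,-0.004]}
    - {"fingers": -0.2,"twist": [0,0,0],"offset": [0,0,-0.004]}
    - {"fingers": 0,"twist": [0,0,0],"offset": [0,0,-0.004]}
    - {"fingers": 0,"twist": [0,0,0],"offset": [0,0,-0.004]}
    - {"fingers": 0,"twist": [0,0,0],"offset": [0,0,-0.04]}
    - {"fingers": 0,"twist": [0,0,0],"offset": [0,0,-0.12]}
    - {"fingers": 0,"twist": [0,0,0],"offset": [0,0,-0.3]}
    - {"fingers": 0,"twist": [0,0,0],"offset": [0,0,-0.6]}
    - {"fingers": 0,"twist": [0,0,0],"offset": [0,0,-0.95]}
    - {"fingers": 0,"twist": [0,0,0],"offset": [-0.5,0,-0.95]}
    - {"fingers": 0,"twist": [0,0,0],"offset": [-0.9,0,-0.95]}
    - {"fingers": 0,"twist": [0,0,0],"offset": [-0.9,0,-0.95]}
    - {"fingers": 0,"twist": [0,0,0],"offset": [-0.9,0,-0.95]}

```text
clock: 36.58
position: [0.4154, -0.2683, 0.1937]
ee_rot: [3.141, 0.006, 0.003]
force: [1.2, -0.4, 0.5]
width: 0.501
gripper_force: 0.0
```

Run:
```python
from h import *
S=get_image('side');T=get_image('top')
cv2.imwrite('pics/c10.png',np.hstack([cv2.resize(S[160:280,270:370],None,fx=4,fy=4),cv2.resize(T[190:310,380:480],None,fx=4,fy=4)])[:,:,::-1])
```

```text
(no output)
```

View pics/c10.png

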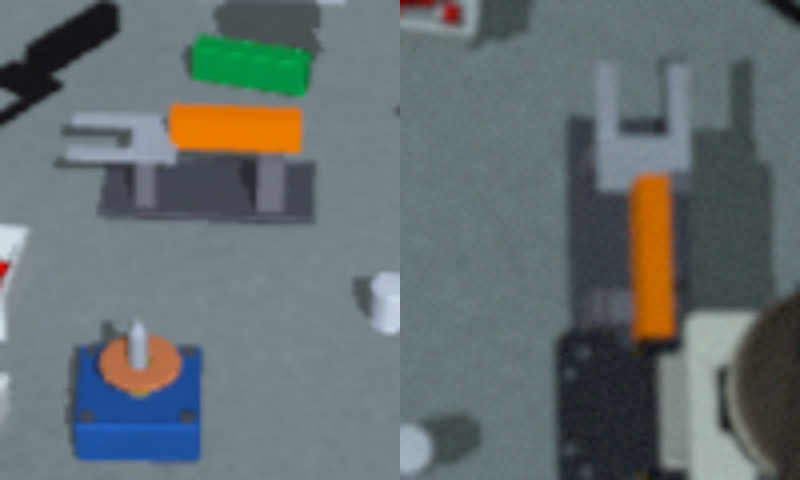

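The fork lies squarely on its stand, the washer is home on the stud, and the gripper is clear. I'll hand the job in.

```bash
python3 -c "
from cell import *
print(sign_off())"
```

```text
the job is handed in; nothing more can be done
None
```

The job is handed in: the washer is level on the stud with the collar pressed home, the push peaked at about 14 N (asked for about 13, limit 16), and the fork is back on its stand; it finished at about 37 s of the 72 s.

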